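Cradle the glue-up timer and set it to 25 minutes

ROBOT

A 6-joint arm with a two-finger parallel gripper is mounted at the origin on a cart in front of the work surface, level with it; the furniture and walls round the work are solid. World frame = base frame: x ahead of the robot, y to its left, z up, the work surface at z = 0. Lengths are in m, angles in rad, forces in N, time in s.
With the tool pointing down it reaches from about 0.225 to 0.875 m from the base axis. Payload 3.4 kg.
Tool frame: the origin (TCP) lies midway between the tips of the shut fingers; the grasp point (between the pads) lies 19 mm behind it; z points along the fingers, y is the line along which they close (so a half turn about z gives the same grasp; the last joint's range is limited). The gripper opens to 85 mm and grips with 20 to 120 N. Pads are 22 mm wide; open, the fingers measure 114 mm over their backs; the gripper's body (76 mm by 85 mm) begins 54 mm behind the grasp point. The pads swing forward as they close: fully open they stand 13 mm farther back than shut.
Start: joints at [1.088, 0.276, 1.505, -0, 1.361, -0.121], TCP at [0.204, 0.538, 0.231] pointing down, gripper open.
Joint ranges: [-2.89, 2.89], [-0.75, 2.08], [0.22, 2.7], [-1.18, 4.32], [0.11, 2.71], [-2.7, 2.7]. Speed limits (rad/s): [2.57, 2.57, 3.14, 3.14, 3.14, 3.14].

INTERFACE

Orientations are given as a unit quaternion [w, x, y, z].
In Python, from rig import * gives the robot as it stands.
- The arm moves only by the tool apply_moves, never from a script. Its argument "steps" is one flat list of numbers, 4 for each row, row after row: the shift along the world's x, y, z in cm, then the turn about the world's z in degrees. A call has 1 to 8 rows; each row is the pose to reach, as a shift and turn from the pose commanded when the call began; what a row does not reach only later rows make up. A row lasts 1/12 s, in which the tool goes at most 41.7 mm and 7.16 degrees, less where a joint would pass 70% of its speed; a pose out of reach is approached as far as the arm can. A call with a gripper value outside its range is refused whole. "jaw" is the closure in counts, from 0 (fully open) to 255 (shut), set as the call begins (left out, the last holds). The fingers move at their own pace and stop on an object; "newtons" is the grip in N (left out, the last holds). Time passes only in rows, so rows that repeat a pose let the fingers close. It gives the time, the measured TCP pose, the force, the opening and the grip force at its end, in the units of the state.
- get_state(): the state, without advancing time (a new reading comes with each control period).
- get_image(name): name is "scene" or "top"; returns the picture (384x512x3 uint8, red, green, blue); there is no depth.
- calibration(name): a dict with "fx", "fy", "cx", "cy" (pixels), "xyz" and "rotation" of the camera in the world. Camera axes: x right, y up, looking along -z (the intrinsics and any distortion apply to the point x, -y, -z); pixel columns grow to the right and rows downward; lengths in m; the calibration is good to about 2 mm. A picture is of the moment at which its call begins. calibration takes no time and is no camera call.
- sign_off(): hands the job in; it is judged then, once.
The state is a dict: "clock": time; "qpos": joint angles; "qd": joint speeds; "effort": joint torques, N m; "position": TCP position; "ee_rot": TCP orientation; "contact_force": force on the tool from outside, world axes, zero at the start; "moment": the same for the moment, N m; "width": finger opening in m; "gripper_force": force on a finger pad.
Only numpy, scipy, OpenCV 4.12 (cv2) and the standard library are available. Lean on these libraries where they do the work, as an engineer would, in place of code of your own. Each camera call takes 0.05 s, during which the arm holds its last target. There are 200 camera calls.

TASK

A glue-up is waiting: gently lay (do not drop) the white countdown timer flat in its black bench cradle, dial up and with its orange tab in the gap of the cradle's orange end, and let go. Then take it by the dial and set it to 25 minutes, with the pointer clicked in at the green mark: one click is 5 minutes, so that is five clicks clockwise from the red zero mark. Leave the other things on the bench where they are.

Things in the scene. Friction and masses are not known exactly. Their poses are not given: they have to be found in the camera images.
- timer: White countdown timer, 120 x 58 x 32 mm case, 0.3 kg, loose, lying flat with the dial up. Origin: centre of the case's underside; x along the case towards the orange hanging tab, y across, z up. The tab is on the +x end, 24 mm wide, from 4 to 16 mm above the underside, and reaches to x = +78 mm. The dial stands on the top at x = -28 mm; the ribbed battery end (x = +12 to +55 mm) is the place to grip, across its 58 mm width. The centre of mass is near x = +14 mm.
- timer_grip (a point): Point in the middle of the timer's battery end, x = +32 mm, y = 0, 16 mm above the underside; axes as the timer's.
- timer_tab (a point): Outer end of the timer's orange tab, x = +78 mm, y = 0, 10 mm above the underside.
- dial (a joint): Angle of the timer's dial, rad; 0 with the pointer at the red zero mark and growing clockwise seen from above. A click every 30 degrees (0.524 rad) = 5 minutes; 25 minutes is 2.618. End stops at 0 and at 11 clicks (5.760). The detent pulls the dial to the nearest click (up to about 0.05 N m, friction 0.012 N m), also when it is let go. At the start it stands at 0, 5 or 10 minutes (rarely stuck between two clicks).
- dial_grip (a point): On the dial's axis, 56.5 mm above the timer's underside, 9 mm below the top of the grip bar. The black dial is a skirt 44 mm across (32.5 to 39.5 mm above the underside) with an upright grip bar on it, 42 mm long, 14 mm thick, its top 65.5 mm above the underside. x points along the bar to the end with the white pointer line, which lies along the timer's +x at 0. Around the dial are 12 ticks on the case: red = 0 (towards the tab), thin black ones, green = 25 minutes.
- cradle: Black cradle fixed to the bench, 142 x 76 mm outside, origin at the centre of its underside on the bench. Floor top at 6 mm; walls 14 mm above the floor (top at 20 mm), inside 130 x 66 mm. A timer seated right has its origin at x = 0, y = 0, z = 6 mm in this frame and the same axes. The end wall at +x is orange with a 34 mm gap in the middle for the tab; the side walls are cut away from x = +7 to +57 mm for the fingers (above the floor).
- glue_bottle: Blue glue bottle, 46 x 76 x 196 mm, standing; bystander. Origin at the centre of its underside.
- tape_masking: Roll of masking tape, 104 mm across, 25 mm high, lying; bystander. Origin at the centre of its underside.
- pliers_blue: Pliers with blue grips, 58 x 159 x 15 mm, lying along their y; bystander. Origin at the centre of the underside.
- offcut_0: Wooden offcut, 45 x 120 x 19 mm, lying along its y; bystander. Origin at the centre of its underside.
There are look-alikes about, which are no part of the job. Of the things shaped like the cradle, the black one is meant.

How it is judged:
On the way, in this order (a step that is already met when the one before it is completed fails the run):
1. the timer lies flat in the cradle, tab in the gap, and has been let go (x of timer in the frame of cradle between -0.008 and 0.008 m and y of timer in the frame of cradle between -0.008 and 0.008 m and z of timer in the frame of cradle between 0.002 and 0.01 m and x of timer_tab in the frame of cradle above 0.06 m and angle between the x axis of timer and the x axis of cradle, either way round below 0.12 rad and angle between timer's own z axis and vertical below 0.06 rad and contact force between the fingers and timer below 0.1 N and linear speed of timer below 0.02 m/s), for 0.2 s.
2. the dial is turned to 25 minutes (value of joint dial between 2.488 and 2.748 rad), for 0.2 s.
At the end, for the whole second after the job is handed in: The timer lies flat in the cradle (origin within 8 mm along x and y and 4 mm in height of the seated pose, turned less than 0.12 rad, tilted less than 0.06 rad, tab at the orange end), at rest, and the dial stands still within 0.13 rad of 25 minutes (2.618 rad) (all of step 2 and x of timer in the frame of cradle between -0.008 and 0.008 m and y of timer in the frame of cradle between -0.008 and 0.008 m and z of timer in the frame of cradle between 0.002 and 0.01 m and x of timer_tab in the frame of cradle above 0.06 m and angle between the x axis of timer and the x axis of cradle, either way round below 0.12 rad and angle between timer's own z axis and vertical below 0.06 rad and linear speed of timer below 0.02 m/s and velocity of joint dial between -0.1 and 0.1 rad/s); the robot touches nothing.
It fails at once if the glue bottle is pushed more than 30 mm from its place (distance of glue_bottle from where it was at the start of the episode above 0.03 m).
It fails at once if the masking tape is pushed more than 30 mm from its place (distance of tape_masking from where it was at the start of the episode above 0.03 m).
It fails at once if the pair of pliers is pushed more than 30 mm from its place (distance of pliers_blue from where it was at the start of the episode above 0.03 m).
It fails at once if the wooden offcut is pushed more than 30 mm from its place (distance of offcut_0 from where it was at the start of the episode above 0.03 m).
It fails at once if the timer is let fall into the cradle (out of the fingers above the cradle, more than 20 mm over its floor) (horizontal distance between timer and cradle below 0.06 m and z of timer in the frame of cradle above 0.026 m and contact force between the fingers and timer below 0.05 N).
It also fails if it takes over 61 s, if anything falls off the work surface, if the arm or the gripper's body presses on something with over 40 N, if the wrist force passes 120 N, or if a joint passes its speed limit or range.

## Working session

There is one attempt and no reset: what is moved stays moved. The work goes in short steps, Python scripts to look and compute and a tool call to move; the robot and the scene stay as the last step left them, time stands still between calls to the robot, and variables do not carry over. Pictures are saved under pics/ and viewed, at most 10 in all, crops included, and the job is handed in when it is done.

Besides the shell and the picture viewer there is one more tool, called after ">>>" as name(argument=value, ...) on one line, values as JSON. apply_moves: Moves the arm, as the interface text tells. Its arguments: {"type":"object","properties":{"steps":{"type":"array","items":{"type":"number"}},"jaw":{"type":"number"},"newtons":{"type":"number"}},"required":["steps"]}

```bash
mkdir -p pics; cat > h.py <<'E'
from rig import *
import numpy as np, cv2
def snap(n,f):
    im=get_image(n); cv2.imwrite('pics/'+f,im[:,:,::-1]); return im
def ray(n,u,v):
    c=calibration(n); R=np.array(c['rotation']).reshape(3,3)
    d=R@np.array([(u-c['cx'])/c['fx'],-(v-c['cy'])/c['fy'],-1.]); return np.array(c['xyz']),d
def onz(n,u,v,z):
    o,d=ray(n,u,v); return o+d*(z-o[2])/d[2]
E
python3 - <<'E'
from h import *
a=snap('top','top0.png');b=snap('scene','scene0.png')
for n in('top','scene'):print(calibration(n))
s=get_state();print(s)
cv2.imwrite('pics/both0.png',np.hstack([cv2.resize(x,(400,300)) for x in(a,b)])[:,:,::-1])
E
```

```text
{'fx': 486.9486281897592, 'fy': 486.9486281897592, 'cx': 256.6547936785306, 'cy': 184.56057675393245, 'xyz': array([-0.05053371, -0.11510875,  1.29046273]), 'rotation': array([ 0.73370584,  0.18695435, -0.15621121, -0.63428847])}
{'fx': 426.4866109384705, 'fy': 426.4866109384705, 'cx': 260.0867852851013, 'cy': 183.1717278663108, 'xyz': array([-0.42495965, -0.59097017,  0.78405079]), 'rotation': array([ 0.75875266,  0.41898357, -0.24813482, -0.43263875])}
{'clock': 0.1, 'qpos': array([ 1.08801309e+00,  2.76506360e-01,  1.50599208e+00,  6.01692241e-06,
        1.36069880e+00, -1.20996977e-01]), 'qd': array([ 0.00147351, -0.00315668, -0.0030244 , -0.00142268, -0.0001185 ,
        0.00175471]), 'effort': array([ 1.58106071e-03, -4.17698872e+01, -2.46406281e+01, -1.26289865e-04,
        5.83215966e-03,  6.84340478e-07]), 'position': array([0.20330275, 0.53736297, 0.23054645]), 'ee_rot': array([-2.41351355e-04,  1.79908765e-01,  9.83682974e-01, -7.65137309e-04]), 'contact_force': array([0.18125456, 0.00370674, 0.75896298]), 'moment': array([6.33712519e-05, 2.69899483e-02, 4.78390973e-03]), 'gripper_force': 0.0, 'width': 0.08532055456321014}
```

View pics/top0.png

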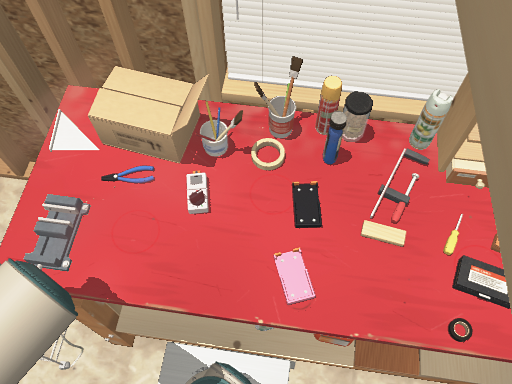

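View pics/scene0.png

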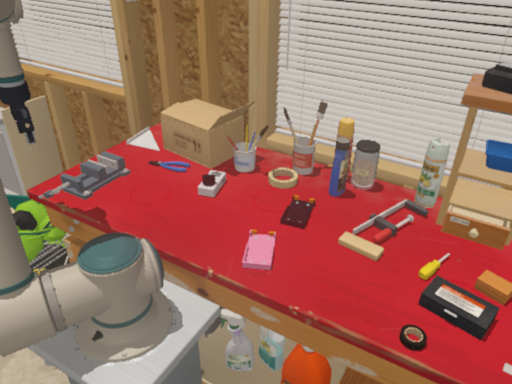

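Top view: the white timer is at (198,192) with its dial at (198,198). The things that could be taken for the cradle are black (307,204) and pink (295,275), and I choose the black one. The white triangle at (75,133) and the black case at (485,280) are neither. I'll check the choice in one close crop.

```bash
sed -i "s/R=np.array(c\['rotation'\]).reshape(3,3)/R=Rot.from_quat(np.roll(c['rotation'],-1)).as_matrix()/; s/^import numpy.*/&\nfrom scipy.spatial.transform import Rotation as Rot/" h.py
python3 - <<'E'
from h import *
a=cv2.imread('pics/top0.png')
t=cv2.resize(a[160:225,170:235],(400,400),interpolation=cv2.INTER_CUBIC)
c=cv2.resize(a[170:235,275:340],(400,400),interpolation=cv2.INTER_CUBIC)
cv2.imwrite('pics/crop.png',np.hstack([t,c]))
print(onz('top',198,192,.03),onz('top',307,204,.02),onz('top',295,275,.02),onz('top',256,154,.02))
E
```

```text
[0.56781743 0.15955696 0.03      ] [ 0.57938294 -0.15896933  0.02      ] [ 0.36337412 -0.14788981  0.02      ] [0.72661265 0.01225639 0.02      ]
```

View pics/crop.png

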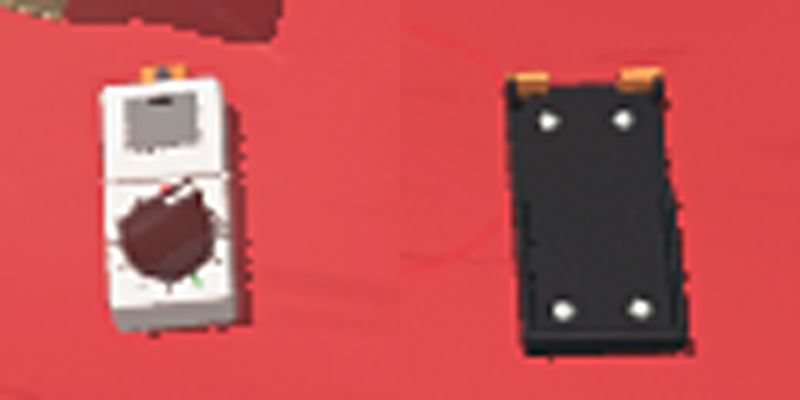

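The crop confirms it. The timer's tab is at the top (crop 163,73) and its pointer (180,192) is about one click past red. The black cradle has its orange end at the top and four white screw dots on the floor. Now I'll measure.

```bash
python3 - <<'E'
from h import *
def comps(m,n,z,amin=2):
    k,l,s,c=cv2.connectedComponentsWithStats(m.astype(np.uint8))
    return [(s[i,4],c[i]) for i in range(1,k) if s[i,4]>=amin]
def corners(m):
    cs,_=cv2.findContours(m.astype(np.uint8),cv2.RETR_EXTERNAL,cv2.CHAIN_APPROX_NONE)
    return cv2.convexHull(max(cs,key=cv2.contourArea)).reshape(-1,2)
for n,bt,bc in(('top',(178,160,220,222),(285,175,330,235)),('scene',(190,165,235,205),(270,190,325,235))):
    im=cv2.imread(f'pics/{n}0.png'); hsv=cv2.cvtColor(im,cv2.COLOR_BGR2HSV)
    H,S,V=[hsv[...,i].astype(int) for i in range(3)]
    def box(m,b):
        o=np.zeros_like(m);o[b[1]:b[3],b[0]:b[2]]=m[b[1]:b[3],b[0]:b[2]];return o
    org=(H>8)&(H<25)&(S>120)&(V>120)
    print(n,'tab');[print(a,c.round(1),onz(n,*c,.012).round(4)) for a,c in comps(box(org,bt),n,0)]
    print('orange');[print(a,c.round(1),onz(n,*c,.017).round(4)) for a,c in comps(box(org,bc),n,0)]
    print('screws');[print(a,c.round(1),onz(n,*c,.006).round(4)) for a,c in comps(box((S<60)&(V>120),bc),n,0)]
    print('dial');[print(a,c.round(1),onz(n,*c,.045).round(4)) for a,c in comps(box((V<110),bt),n,0,20)]
    w=box((S<70)&(V>200),bt); 
    h=corners(cv2.morphologyEx(w.astype(np.uint8),cv2.MORPH_CLOSE,np.ones((15,15))))
    P=np.array([onz(n,*p,.032)[:2] for p in h])*1000
    print('case top rect',cv2.minAreaRect(P.astype(np.float32)))
    bk=box((V<110)|org,bc); h=corners(bk)
    P=np.array([onz(n,*p,.015)[:2] for p in h])*1000
    print('cradle rect',cv2.minAreaRect(P.astype(np.float32)))
E
```

```text
top tab
5 [193.8 171.4] [0.6437 0.1903 0.012 ]
6 [198.3 171.2] [0.6464 0.1769 0.012 ]
orange
21 [313.2 182.3] [ 0.6547 -0.1702  0.017 ]
17 [295.6 182.9] [ 0.6455 -0.1187  0.017 ]
screws
6 [298.7 189.2] [ 0.6316 -0.1301  0.006 ]
6 [310.8 188.8] [ 0.6379 -0.1658  0.006 ]
8 [300.9 220.1] [ 0.5325 -0.1471  0.006 ]
7 [313.6 219.9] [ 0.5385 -0.1831  0.006 ]
dial
150 [197.  198.3] [0.5401 0.1549 0.045 ]
case top rect ((570.9962158203125, 164.92343139648438), (118.24748992919922, 56.945655822753906), 14.19398307800293)
cradle rect ((582.7858276367188, -156.9193572998047), (148.96035766601562, 77.97168731689453), 9.607945442199707)
scene tab
3 [216.  165.3] [0.6836 0.2287 0.012 ]
2 [212.5 167. ] [0.6667 0.2324 0.012 ]
orange
23 [295.9 197.2] [ 0.6392 -0.1196  0.017 ]
22 [311.4 200. ] [ 0.6507 -0.1695  0.017 ]
14 [271.3 232.4] [ 0.4369 -0.1398  0.017 ]
screws
3 [296.7 202.3] [ 0.6286 -0.1283  0.006 ]
4 [307.5 204.5] [ 0.6356 -0.1636  0.006 ]
dial
124 [208.5 179.7] [0.5433 0.1586 0.045 ]
case top rect ((567.8473510742188, 164.82627868652344), (116.23472595214844, 52.768707275390625), 13.957351684570312)
cradle rect ((579.223388671875, -157.29685974121094), (165.79412841796875, 78.24308013916016), 10.416019439697266)
```

Cradle: origin about (0.584, -0.1565), heading 9.9°. The screws, the orange ends and the rectangle agree, and the orange end is 66 mm from the centre against 68 expected. Timer: origin (0.571, 0.165), heading 14.2°, size 118x57, grip point (0.602, 0.173). I'll move above it.

>>> apply_moves(steps=[2.5,-2.3,0,4,5,-4.6,0,8,7.5,-6.9,0,13,10,-9.2,0,17,12.5,-11.5,0,22,15,-13.8,0,26,17.5,-16.1,0,31,20,-18.4,0,35], jaw=0)

```text
clock: 0.77
position: [0.4043, 0.3524, 0.231]
ee_rot: [-0.0, -0.126, 0.992, -0.0]
contact_force: [-0.4, 0.1, 0.7]
width: 0.0855
gripper_force: 0.0
```

>>> apply_moves(steps=[2.5,-2.3,-1,0,5,-4.6,-2,0,7.5,-6.9,-3,0,10,-9.2,-4,0,12.5,-11.5,-5,0,15,-13.8,-6,0,17.5,-16.1,-7,0,19.8,-18.1,-8,0])

```text
clock: 1.43
position: [0.6026, 0.171, 0.1503]
ee_rot: [-0.0, -0.124, 0.992, -0.0]
contact_force: [0.6, 0.2, -1.2]
width: 0.0853
gripper_force: 0.0
```

```bash
python3 - <<'E'
from h import *
s=get_state();print(s['clock'],s['position'],Rot.from_quat(np.roll(s['ee_rot'],-1)).as_matrix().round(3),s['qpos'],s['contact_force'])
a=snap('top','t1.png');b=snap('scene','s1.png')
f=lambda x,u,v:cv2.resize(x[v-50:v+50,u-50:u+50],(400,400),interpolation=cv2.INTER_CUBIC)
cv2.imwrite('pics/c1.png',np.hstack([f(a,205,185),f(b,215,165)])[:,:,::-1])
E
```

```text
1.4333 [0.60259089 0.17095828 0.15029277] [[-0.969 -0.246 -0.001]
 [-0.246  0.969 -0.   ]
 [ 0.001 -0.    -1.   ]] [ 1.65549606e-01  4.04472926e-01  1.51569509e+00 -2.41429664e-04
  1.22216114e+00 -1.65351119e+00] [ 0.5547042   0.22498641 -1.16116856]
```

View pics/c1.png

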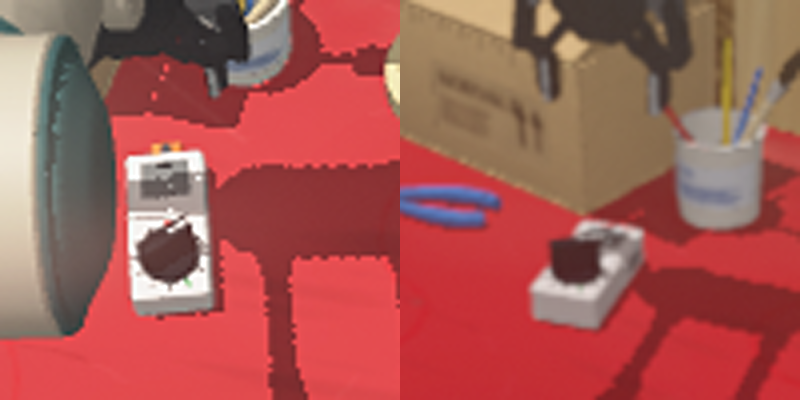

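The fingers (scene crop about 545,85 and 660,95) straddle the timer's battery end, with the path down clear. I'll descend and watch the force.

>>> apply_moves(steps=[0,0.2,-3,0,0,0.2,-6,0,0,0.2,-8,0,0,0.2,-10,0,0,0.2,-12,0,0,0.2,-13.5,0,0,0.2,-14.6,0,0,0.2,-14.6,0])

```text
clock: 2.2
position: [0.5991, 0.175, 0.0029]
ee_rot: [-0.003, -0.124, 0.992, 0.0]
contact_force: [-0.4, -0.5, -0.1]
width: 0.0858
gripper_force: 0.0
```

>>> apply_moves(steps=[0,0,0,0,0,0,0,0,0,0,0,0,0,0,0,0,0,0,0,0,0,0,0,0,0,0,0,0,0,0,0,0], jaw=255, newtons=40)

```text
clock: 2.87
position: [0.6027, 0.175, 0.0069]
ee_rot: [0.002, -0.124, 0.992, 0.0]
contact_force: [0.3, 0.1, 6.2]
width: 0.057
gripper_force: 45.7
```

>>> apply_moves(steps=[0,0,0.5,0,0,0,1.5,0,0,0,3,0,0,0,5,0,0,0,7,0,0,0,9,0,0,0,10,0,0,0,10,0])

```text
clock: 3.53
position: [0.6031, 0.1751, 0.1081]
ee_rot: [0.003, -0.124, 0.992, 0.0]
contact_force: [-0.1, 0.3, -2.7]
width: 0.057
gripper_force: 44.8
```

>>> apply_moves(steps=[0,-1,0,0,0,-3,0,0,0,-5.5,0,-1,0,-8.5,0,-1,0,-11.5,0,-2,0,-14.5,0,-3,0,-17.5,0,-4,0,-20.5,0,-4.3])

```text
clock: 4.2
position: [0.5996, -0.0321, 0.1033]
ee_rot: [-0.002, -0.087, 0.996, 0.0]
contact_force: [0.7, -0.2, -2.3]
width: 0.0573
gripper_force: 44.7
```

>>> apply_moves(steps=[0.2,-3,0,0,0.5,-6,0,0,0.8,-8.5,0,0,1.1,-10.5,0,0,1.3,-11.7,0,0,1.3,-12.1,0,0,1.3,-12.1,0,0,1.3,-12.1,0,0])

```text
clock: 4.87
position: [0.6137, -0.1502, 0.1045]
ee_rot: [-0.001, -0.087, 0.996, 0.001]
contact_force: [-0.6, 1.0, -3.2]
width: 0.0574
gripper_force: 44.6
```

```bash
python3 - <<'E'
from h import *
s=get_state();print(s['clock'],s['position'],Rot.from_quat(np.roll(s['ee_rot'],-1)).as_matrix().round(3))
a=snap('top','t2.png');b=snap('scene','s2.png')
f=lambda x,u,v:cv2.resize(x[v-50:v+50,u-50:u+50],(400,400),interpolation=cv2.INTER_CUBIC)
cv2.imwrite('pics/c2.png',np.hstack([f(a,307,195),f(b,300,185)])[:,:,::-1])
E
```

```text
4.8667 [ 0.61369371 -0.15016523  0.10451106] [[-0.985 -0.173 -0.002]
 [-0.173  0.985  0.002]
 [ 0.002  0.002 -1.   ]]
```

View pics/c2.png

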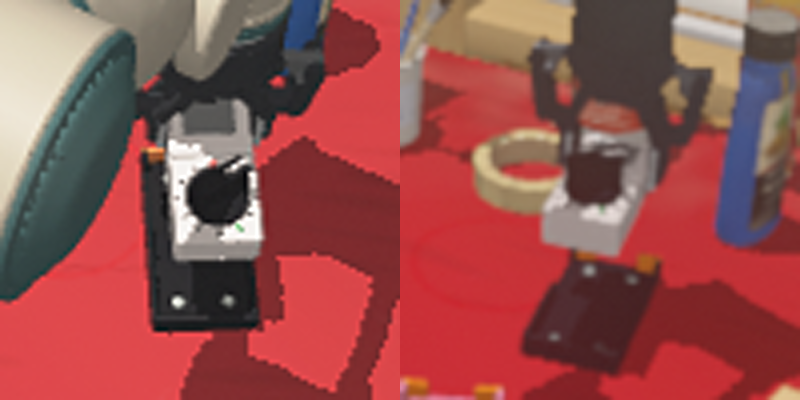

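The timer is held level and the pointer looks about 2 clicks round. I'll check the pose in hand from the case's rear top edge, near crop (178,243)–(262,238).

```bash
python3 - <<'E'
from h import *
im=cv2.imread('pics/t2.png');hsv=cv2.cvtColor(im,cv2.COLOR_BGR2HSV);
# profile: white top (V>215) mask columns -> lower edge, right/left edges
w=((hsv[...,1]<40)&(hsv[...,2]>205)); w[:178]=0;w[212:]=0;w[:,:292]=0;w[:,326:]=0
m=cv2.morphologyEx(w.astype(np.uint8),cv2.MORPH_CLOSE,np.ones((13,13)))
cs,_=cv2.findContours(m,cv2.RETR_EXTERNAL,cv2.CHAIN_APPROX_NONE);h=cv2.convexHull(max(cs,key=cv2.contourArea)).reshape(-1,2)
s=get_state()['position']
a=np.deg2rad(9.9);ex=np.array([np.cos(a),np.sin(a)]);ey=np.array([-ex[1],ex[0]])
for p in h:
    q=onz('top',*p,.129)[:2]-s[:2]; print(p,(q@ex).round(4),(q@ey).round(4))
for p in((309,185.5),(313,185)): print(p)
E
```

```text
[300 180] -0.0154 0.0234
[306 181] -0.019 0.0074
[318 185] -0.0323 -0.0241
[320 188] -0.0416 -0.0287
[321 195] -0.0627 -0.0295
[321 204] -0.0894 -0.0272
[302 205] -0.0909 0.0232
[301 205] -0.0908 0.0259
[300 197] -0.0671 0.0269
[299 185] -0.0307 0.0272
[299 180] -0.0153 0.0261
(309, 185.5)
(313, 185)
```

The pose in hand agrees: the rear edge is about 92 mm behind the TCP (93 expected) and it is centred across. I'll lower to just above the walls.

>>> apply_moves(steps=[0.3,0,-1,0,0.3,0,-2.5,0,0.3,0,-4,0,0.3,0,-5.5,0,0.3,0,-6.3,0,0.3,0,-6.5,0,0.3,0,-6.5,0,0.3,0,-6.5,0])

```text
clock: 5.63
position: [0.6181, -0.1511, 0.0408]
ee_rot: [0.001, -0.087, 0.996, -0.0]
contact_force: [0.5, 0.4, -1.8]
width: 0.0572
gripper_force: 44.6
```

```bash
python3 - <<'E'
from h import *
s=get_state();print(s['clock'],s['position'],s['contact_force'])
a=snap('top','t3.png');b=snap('scene','s3.png')
f=lambda x,u,v:cv2.resize(x[v-50:v+50,u-50:u+50],(400,400),interpolation=cv2.INTER_CUBIC)
cv2.imwrite('pics/c3.png',np.hstack([f(a,307,205),f(b,295,205)])[:,:,::-1])
E
```

```text
5.6333 [ 0.6181491  -0.15106099  0.04078535] [ 0.50030988  0.37003089 -1.82296433]
```

View pics/c3.png

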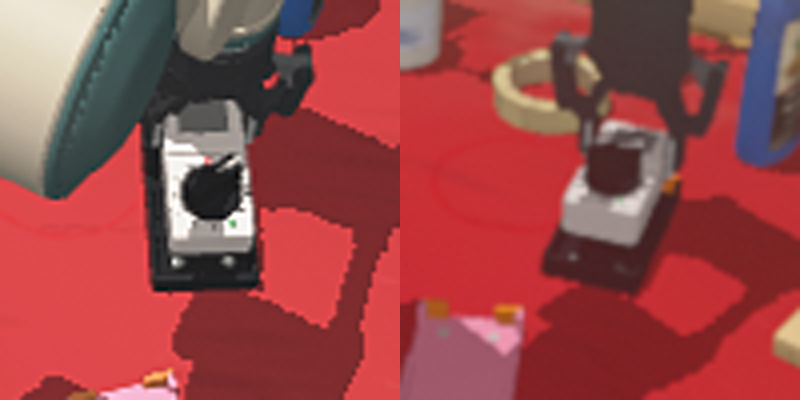

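The timer hovers aligned over the cradle, with even margins at the sides in the top crop. I'll lower it gently.

>>> apply_moves(steps=[-0.1,0,-0.4,0,-0.1,0,-0.8,0,-0.1,0,-1.2,0,-0.1,0,-1.6,0,-0.1,0,-1.9,0,-0.1,0,-2.2,0,-0.1,0,-2.3,0,-0.1,0,-2.3,0])

```text
clock: 6.4
position: [0.6163, -0.1511, 0.0168]
ee_rot: [-0.0, -0.087, 0.996, 0.0]
contact_force: [-0.7, 0.1, -2.8]
width: 0.057
gripper_force: 44.6
```

>>> apply_moves(steps=[0,0,-0.1,0,0,0,-0.2,0,0,0,-0.3,0,0,0,-0.4,0,0,0,-0.4,0,0,0,-0.4,0])

```text
clock: 6.9
position: [0.6165, -0.1512, 0.0133]
ee_rot: [-0.0, -0.087, 0.996, 0.0]
contact_force: [-0.7, -0.0, -2.6]
width: 0.0572
gripper_force: 44.6
```

>>> apply_moves(steps=[0,0,-0.1,0,0,0,-0.2,0,0,0,-0.2,0])

```text
clock: 7.15
position: [0.6167, -0.1512, 0.0129]
ee_rot: [0.0, -0.087, 0.996, -0.0]
contact_force: [-2.1, 0.9, 5.9]
width: 0.0575
gripper_force: 45.6
```

>>> apply_moves(steps=[0,0,-0.1,0,0,0,-0.2,0,0,0,-0.2,0])

```text
clock: 7.4
position: [0.6167, -0.1513, 0.0128]
ee_rot: [0.001, -0.087, 0.996, -0.0]
contact_force: [-4.8, 1.1, 16.0]
width: 0.0571
gripper_force: 46.9
```

It is on the floor at the expected height (0.0129). I'll ease off, then open.

>>> apply_moves(steps=[0,0,0.2,0,0,0,0.2,0])

```text
clock: 7.57
position: [0.6172, -0.1514, 0.0129]
ee_rot: [0.001, -0.087, 0.996, -0.0]
contact_force: [-2.0, 0.7, 7.9]
width: 0.0575
gripper_force: 45.9
```

>>> apply_moves(steps=[0,0,0,0,0,0,0,0,0,0,0,0,0,0,0,0,0,0,0,0,0,0,0,0,0,0,0,0,0,0,0,0], jaw=0)

```text
clock: 8.23
position: [0.6165, -0.1512, 0.0112]
ee_rot: [-0.0, -0.087, 0.996, 0.0]
contact_force: [0.5, -0.5, -0.7]
width: 0.0854
gripper_force: 0.0
```

>>> apply_moves(steps=[0,0,1,0,0,0,3,0,0,0,6,0,0,0,9,0,0,0,12,0,2,0,15,0,5,0,17,0,8,0,17,0])

```text
clock: 8.9
position: [0.6997, -0.1521, 0.1895]
ee_rot: [0.006, -0.087, 0.996, -0.002]
contact_force: [1.7, -1.3, 0.0]
width: 0.0854
gripper_force: 0.0
```

```bash
python3 - <<'E'
from h import *
s=get_state();print(s['clock'],s['position'],s['contact_force'])
a=snap('top','t4.png');b=snap('scene','s4.png')
f=lambda x,u,v,r:cv2.resize(x[v-r:v+r,u-r:u+r],(400,400),interpolation=cv2.INTER_CUBIC)
cv2.imwrite('pics/c4.png',np.hstack([f(a,307,205,32),f(b,295,215,40)])[:,:,::-1])
E
```

```text
8.9 [ 0.69968768 -0.15207382  0.18951774] [ 1.66036293 -1.275167    0.0190274 ]
```

View pics/c4.png

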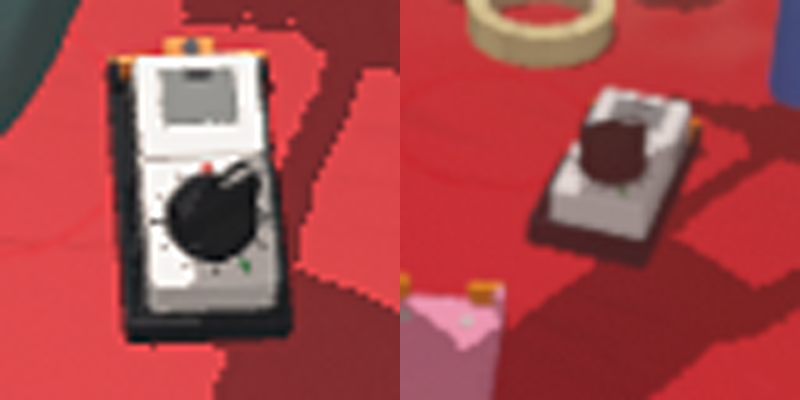

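The timer is seated flat with its tab in the gap: tab at crop (190,45), red mark (207,167), green (245,265), white pointer line about (225,185)–(250,163). I'll measure the bar angle and the dial axis.

```bash
python3 - <<'E'
from h import *
im=cv2.imread('pics/t4.png');hsv=cv2.cvtColor(im,cv2.COLOR_BGR2HSV).astype(int)
g=im.min(2)
def W(u,v,z): return onz('top',275+u*.16-.42,173+v*.16-.42,z)
C=np.array([.5564,-.1617])
print('line pixels');
for v in range(196,206):
    print(v,g[v,306:320])
for nm,p,z in(('red',(207,167),.038),('green',(245,265),.038),('line in',(222,187),.0715),('line out',(251,161),.0715)):
    q=W(*p,z)[:2]-C;print(nm,q.round(4),np.hypot(*q).round(4),(9.9-np.degrees(np.arctan2(q[1],q[0]))).round(1))
d=W(251,161,.0715)-W(222,187,.0715);print(9.9-np.degrees(np.arctan2(d[1],d[0])))
# dark dial blob
m=np.zeros(g.shape,np.uint8);sub=(hsv[...,2]<75);m[196:217,300:319]=sub[196:217,300:319]
k,l,s,c=cv2.connectedComponentsWithStats(m);i=1+s[1:,4].argmax();print(s[i],c[i],onz('top',*c[i],.052))
E
```

```text
line pixels
196 [241 241 241 240 240 240 240 240 240 242 246 122  36  70]
197 [225 224 222 216 213 212 211 211 208 191 149  87  49  69]
198 [206 217 219 235 237 242 249 169 146 152 153  96  50  70]
199 [251 154 106 249 255 182  85  37  84 150 160 123  52  68]
200 [195 115  73 163 167  70  79 152 128  91 117 121  51  36]
201 [ 58  47  39  44  42  85 157 114  53  28  88 151  69  30]
202 [ 38  42  32  26  82  98  60  38  30  24  52 155  70  27]
203 [ 48  34  31  29  36  38  31  31  29  21  85 151  73  30]
204 [ 50  33  31  31  32  31  30  30  27  22 117 154  73  24]
205 [ 35  31  32  33  31  29  29  29  29  21 154 161  87  31]
red [0.0293 0.0028] 0.0294 4.4
green [-0.0175 -0.0189] 0.0258 142.6
line in [ 0.0033 -0.0036] 0.0049 57.1
line out [ 0.018  -0.0152] 0.0236 49.9
48.07690845386779
[302 201  15  14 160] [308.8     207.23125] [ 0.55418034 -0.16386371  0.052     ]
```

```bash
python3 - <<'E'
from h import *
im=cv2.imread('pics/t4.png')
P=np.array([onz('top',u,v,.0715)[:2] for u,v in((310.3,202),(312,201),(313.3,200),(315.2,199))])
C=np.array([.5564,-.1617])
for p in P: q=p-C;print(q.round(4),np.hypot(*q).round(4),9.9-np.degrees(np.arctan2(q[1],q[0])))
d=P[-1]-P[0];print(9.9-np.degrees(np.arctan2(d[1],d[0])))
c=im[185:217,298:325];cv2.imwrite('pics/c5.png',cv2.resize(c,None,fx=18,fy=18,interpolation=cv2.INTER_CUBIC))
E
```

```text
[ 0.0049 -0.004 ] 0.0063 48.792062707804995
[ 0.0087 -0.0084] 0.0121 53.79435523795896
[ 0.0123 -0.0117] 0.0169 53.34646776940431
[ 0.0162 -0.0166] 0.0232 55.68086909847719
58.2489517217346
```

View pics/c5.png

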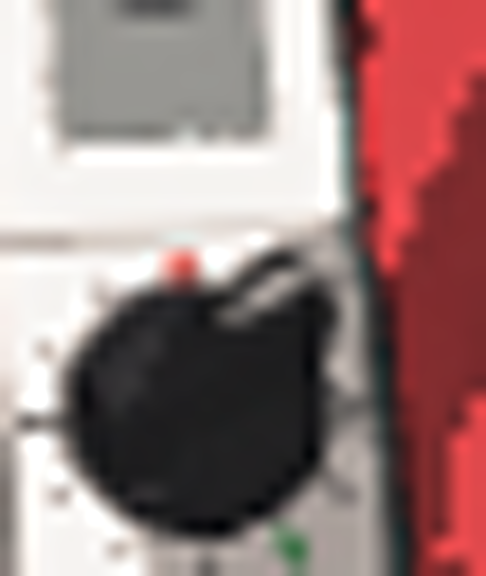

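The line's direction is 58°, so the dial stands at 2 clicks (10 min) and needs 90° more clockwise. Bar heading is -50°, so the tool turns -60° and goes over the axis (0.556, -0.162).

>>> apply_moves(steps=[-2,-0.1,0,-7,-4,-0.3,0,-14,-6,-0.5,0,-21,-8,-0.6,0,-28,-10,-0.8,0,-35,-12,-0.9,0,-42,-13.5,-1,0,-49,-14,-1,0,-56])

```text
clock: 9.67
position: [0.5526, -0.1607, 0.1814]
ee_rot: [-0.002, 0.394, 0.919, -0.0]
contact_force: [0.2, 0.2, 1.2]
width: 0.0853
gripper_force: 0.0
```

>>> apply_moves(steps=[0,0,-2,-4,0,0,-4,-4,0,0,-6,-4,0,0,-6,-4,0,0,-6,-4])

```text
clock: 10.08
position: [0.555, -0.1607, 0.1207]
ee_rot: [-0.002, 0.423, 0.906, -0.0]
contact_force: [0.4, -0.2, 1.0]
width: 0.0853
gripper_force: 0.0
```

```bash
python3 - <<'E'
from h import *
s=get_state();print(s['clock'],s['position'],s['contact_force'],s['qpos'])
R=Rot.from_quat(np.roll(s['ee_rot'],-1)).as_matrix();print(np.degrees(np.arctan2(R[1,1],R[0,1])))
E
```

```text
10.0833 [ 0.55499768 -0.16072133  0.12070078] [ 0.42992275 -0.19078108  0.99142847] [-4.02233530e-01  3.63219448e-01  1.66515414e+00 -8.09095270e-05
  1.11650712e+00 -1.09978148e+00]
39.96872366197739
```

>>> apply_moves(steps=[0.1,-0.1,-2,0,0.1,-0.1,-4,0,0.1,-0.1,-5.5,0,0.1,-0.1,-6.5,0,0.1,-0.1,-7,0,0.1,-0.1,-7,0,0.1,-0.1,-7,0])

```text
clock: 10.67
position: [0.5582, -0.1625, 0.0522]
ee_rot: [0.001, 0.423, 0.906, 0.0]
contact_force: [0.5, -0.1, 0.0]
width: 0.0856
gripper_force: 0.0
```

>>> apply_moves(steps=[0,0,0,0,0,0,0,0,0,0,0,0,0,0,0,0,0,0,0,0,0,0,0,0,0,0,0,0,0,0,0,0], jaw=255, newtons=20)

```text
clock: 11.33
position: [0.5578, -0.1622, 0.0517]
ee_rot: [0.0, 0.423, 0.906, 0.0]
contact_force: [0.4, 0.9, 1.7]
width: 0.0134
gripper_force: 23.8
```

>>> apply_moves(steps=[0,0,0,0,0,0,0,0,0,0,0,0])

```text
clock: 11.58
position: [0.5578, -0.1622, 0.0516]
ee_rot: [0.0, 0.423, 0.906, 0.0]
contact_force: [0.4, -0.8, 2.7]
width: 0.0132
gripper_force: 24.0
```

Width is 13.4 mm, so it holds the bar. I'll turn -90° in steps.

>>> apply_moves(steps=[0,0,0,-4,0,0,0,-9,0,0,0,-14,0,0,0,-19,0,0,0,-24,0,0,0,-29,0,0,0,-30,0,0,0,-30])

```text
clock: 12.25
position: [0.5583, -0.162, 0.0516]
ee_rot: [0.001, 0.643, 0.766, 0.001]
contact_force: [1.9, 2.4, 4.6]
width: 0.0136
gripper_force: 24.0
```

>>> apply_moves(steps=[0,0,0,-4,0,0,0,-9,0,0,0,-14,0,0,0,-19,0,0,0,-24,0,0,0,-29,0,0,0,-30,0,0,0,-30])

```text
clock: 12.92
position: [0.5585, -0.1622, 0.0517]
ee_rot: [0.001, 0.819, 0.574, 0.001]
contact_force: [2.8, 2.5, 4.1]
width: 0.0135
gripper_force: 24.0
```

>>> apply_moves(steps=[0,0,0,-4,0,0,0,-9,0,0,0,-14,0,0,0,-19,0,0,0,-24,0,0,0,-29,0,0,0,-30,0,0,0,-30])

```text
clock: 13.58
position: [0.5584, -0.1627, 0.0516]
ee_rot: [0.001, 0.939, 0.343, 0.001]
contact_force: [3.3, 1.2, 4.0]
width: 0.0136
gripper_force: 24.0
```

```bash
python3 - <<'E'
from h import *
s=get_state();print(s['clock'],s['position'],s['contact_force'],s['moment'],s['width'])
R=Rot.from_quat(np.roll(s['ee_rot'],-1)).as_matrix();print(np.degrees(np.arctan2(R[1,1],R[0,1])))
E
```

```text
13.5833 [ 0.55839811 -0.16265144  0.05161707] [3.2822925  1.1788686  3.97034862] [ 0.02278125 -0.6009008   0.00882857] 0.01356141366745201
-49.862610936079506
```

Now open, go straight up, and look.

>>> apply_moves(steps=[0,0,0,0,0,0,0,0,0,0,0,0,0,0,0,0,0,0,0,0,0,0,0,0,0,0,0,0,0,0,0,0], jaw=0)

```text
clock: 14.25
position: [0.5575, -0.1622, 0.0513]
ee_rot: [0.0, 0.94, 0.342, -0.0]
contact_force: [0.0, 0.1, 0.1]
width: 0.0856
gripper_force: 0.0
```

>>> apply_moves(steps=[0,0,2,0,0,0,5,0,0,0,8,0,0,0,11,0,2,0,14,0,5,0,15,0,9,0,15,0,13,0,15,0])

```text
clock: 14.92
position: [0.6891, -0.1624, 0.2039]
ee_rot: [0.001, 0.94, 0.342, 0.001]
contact_force: [0.7, -0.5, -0.1]
width: 0.0853
gripper_force: 0.0
```

```bash
python3 - <<'E'
from h import *
s=get_state();print(s['clock'],s['position'],s['contact_force'],s['width'])
a=snap('top','t6.png');b=snap('scene','s6.png')
f=lambda x,u,v,r:cv2.resize(x[v-r:v+r,u-r:u+r],(400,400),interpolation=cv2.INTER_CUBIC)
cv2.imwrite('pics/c6.png',np.hstack([f(a,307,205,26),f(b,295,215,36)])[:,:,::-1])
E
```

```text
14.9167 [ 0.68906838 -0.16239351  0.20389544] [ 0.73315643 -0.50198893 -0.11738324] 0.08530191200208848
```

View pics/c6.png

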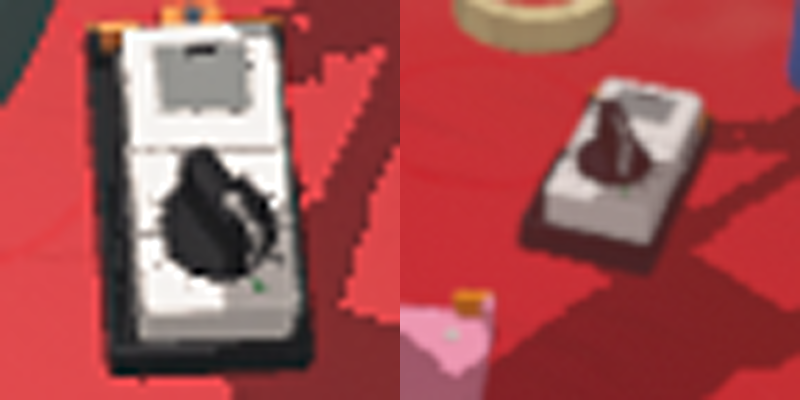

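The timer is still seated, the bar's tail is at crop (205,155), and a pale streak runs (232,195)–(257,250) towards the green mark (258,285). I'll compare it with where a pointer at 5 clicks must appear.

```bash
python3 - <<'E'
from h import *
c=calibration('top');R=Rot.from_quat(np.roll(c['rotation'],-1)).as_matrix()
def proj(p):
    q=R.T@(np.array(p)-c['xyz']);u=c['cx']+c['fx']*q[0]/-q[2];v=c['cy']-c['fy']*q[1]/-q[2]
    return ((u-281)+.5)*400/52,((v-179)+.5)*400/52
C=np.array([.5567,-.1620])
for k in(4,5,6):
    a=np.radians(9.9-30*k);e=np.array([np.cos(a),np.sin(a)])
    print(k,[tuple(np.round(proj([*(C+r*e),.0715]))) for r in(-.021,.004,.021)])
# measured streak direction
W=lambda u,v:onz('top',281+u*.13-.5,179+v*.13-.5,.0715)[:2]
d=W(257,250)-W(232,195);print(9.9-np.degrees(np.arctan2(d[1],d[0])))
d=W(254,255)-W(205,155);print(9.9-np.degrees(np.arctan2(d[1],d[0])))
E
```

```text
4 [(np.float64(166.0), np.float64(166.0)), (np.float64(228.0), np.float64(196.0)), (np.float64(271.0), np.float64(216.0))]
5 [(np.float64(185.0), np.float64(147.0)), (np.float64(224.0), np.float64(199.0)), (np.float64(251.0), np.float64(236.0))]
6 [(np.float64(213.0), np.float64(139.0)), (np.float64(219.0), np.float64(201.0)), (np.float64(222.0), np.float64(243.0))]
161.8831169811954
160.2363457267235
```

```bash
python3 - <<'E'
from h import *
a=cv2.imread('pics/t6.png');b=cv2.imread('pics/s6.png')
r=lambda x,u,v,n:cv2.resize(x[v-n:v+n,u-n:u+n],(400,400),interpolation=cv2.INTER_LANCZOS4)
cv2.imwrite('pics/c7.png',np.hstack([r(a,310,207,12),r(b,303,215,12)]))
E
```

```text
(no output)
```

View pics/c7.png

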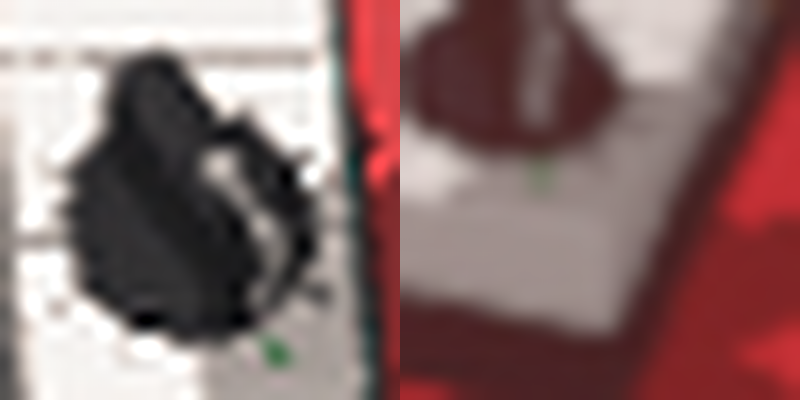

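The pale line runs along the bar's top (210,160)–(275,235) and then down its end face to (262,300), right above the green mark. In the scene view it also stands straight above the green. The top part's slope works out to about 147°, which is 5 clicks. I'll let the arm settle and hand in.

>>> apply_moves(steps=[0,0,0,0,0,0,0,0,0,0,0,0,0,0,0,0])

```text
clock: 15.35
position: [0.6864, -0.1622, 0.2019]
ee_rot: [0.0, 0.94, 0.342, -0.0]
contact_force: [0.0, -0.3, -0.3]
width: 0.0853
gripper_force: 0.0
```

```bash
python3 -c "
from rig import *
print(sign_off())"
```

```text
the job is handed in; nothing more can be done
None
```

The timer lies flat in the black cradle with its tab in the orange gap, and the last pictures show the dial at the green 25-minute mark; I handed the job in at about 15 s, and no verdict came back.

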